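Used plate out through the discard flap

ROBOT

A 6-joint arm with a two-finger parallel gripper is mounted at the origin on the work surface. World frame = base frame: x ahead of the robot, y to its left, z up, the work surface at z = 0. Lengths are in m, angles in degrees, forces in N, time in s.
With the tool pointing down it reaches from about 0.375 to 0.9 m from the base axis. Payload 3.1 kg.
Tool frame: the origin (TCP) lies on the centre line of the jaws, within the pads' length; the fingertips stand finger_overhang ahead of it and the grasp point (between the pads) lies 5 mm behind it (finger_overhang is the distance from the TCP to the fingertips, in m); z points along the fingers, y is the line along which they close (so a half turn about z gives the same grasp; the last joint's range is limited). The gripper opens to 87 mm and grips with 3 to 60 N. Pads are 19 mm wide; open, the fingers measure 117 mm over their backs; the gripper's body (75 mm by 190 mm) begins 51 mm behind the grasp point.
Start: joints at [-81.446, 30.224, 82.088, -0, 67.689, -10.227], TCP at [0.201, -0.592, 0.237] pointing down, gripper open.
Joint ranges: [-176.69, 176.69], [-43.24, 126.21], [12.49, 139.97], [-82, 262], [0, 151.66], [-163.58, 163.58]. Speed limits (degrees/s): [159.86, 159.86, 180, 180, 180, 180].

INTERFACE

Orientations are given as a 3x3 rotation matrix whose columns are the frame's x, y, z axes.
In Python, from rig import read_state, capture, calibration, hand_in, finger_overhang gives the robot as it stands.
- The arm moves only by the tool send_rows, never from a script. Its argument "plan" is a list of rows, each a list of 5 numbers: the closure in counts, from 0 (fully open) to 255 (shut), then the shift along the tool's x, y, z in m, then the turn about the tool's z in rad. A call has 1 to 20 rows; each row shifts and turns the commanded pose from where the row before left it, along the tool's axes as they then stand; what a row does not reach is not made up. A row lasts 1/12 s, in which the tool goes at most 41.7 mm and 7.16 degrees, less where a joint would pass 70% of its speed; a pose out of reach is approached as far as the arm can. A call is refused whole if a number of a shift passes 0.0417 or a number of a turn 0.125, either way. A call with a gripper value outside its range is refused whole. The fingers move at their own pace and stop on an object; the grip force is fixed at half the most. Time passes only in rows, so rows that do not move let the fingers close. It gives the time, the measured TCP pose, the force, the opening and the grip force at its end, in the units of the state.
- read_state(): the state, without advancing time (a new reading comes with each control period).
- capture(name): name is "scene" or "top"; returns (picture, depth): 420x560x3 uint8, blue, green, red; 420x560 float32, m along the optical axis (not along the pixel's ray), 0 where there is no reading.
- calibration(name): a dict with "fx", "fy", "cx", "cy" (pixels), "xyz" and "rotation" of the camera in the world. Camera axes: x right, y down, z forward; pixel columns grow to the right and rows downward; lengths in m; the calibration is good to about 2 mm. A picture is of the moment at which its call begins. calibration takes no time and is no camera call.
- hand_in(): hands the job in; it is judged then, once.
The state is a dict: "time_s": time; "joint_positions": joint angles; "qvel": joint speeds; "tau": joint torques, N m; "position": TCP position; "tcp_rot": TCP orientation; "force": force on the tool from outside, world axes, zero at the start; "moment": the same for the moment, N m; "opening": opening from 0.0 (shut) to 1.0 (fully open); "grasp_force": force on a finger pad.
Only numpy, scipy, OpenCV 4.12 (cv2) and the standard library are available. Lean on these libraries where they do the work, as an engineer would, in place of code of your own. Each camera call takes 0.05 s, during which the arm holds its last target. There are 200 camera calls.

TASK

Discard the used well plate that lies on the workstation deck: with the fingertips alone, slide it along the deck, push it through the hanging flap of the discard chute until it drops into the catch bin, then draw the fingers back out so that the flap swings shut behind it. Do not pick the plate up or push it off the deck, and leave everything else on the deck and the bench standing where it is.

Things in the scene. Friction and masses are not known exactly. Their poses are not given: they have to be found in the camera images.
- workstation: Pipetting workstation, fixed; place and yaw vary. Origin at bench level below the middle of the chute mouth; x points from the deck into the chute (push direction), y left, z up. Deck: flat grey plate at z = 75 mm, x -265 to +8, y -175 to +265 mm. Behind the mouth a closed housing with clear top (z = 144 mm), 166 mm wide, reaches to x = 313 mm; a 12 mm post stands either side of the mouth.
- mouth (a point): Middle of the chute mouth at deck level (workstation x = 4, z = 75 mm; same axes). The mouth is 156 mm wide (y -78 to +78) and 58 mm high, up to z = 133 mm; above it a level aluminium header, x -4 to +8 mm, top z = 143 mm. Two low guides, 16 mm high, on the deck flare from the mouth's sides out to y = +/-101 mm at x = -47 mm.
- slide_edge (a point): Inner end of the level floor, inside the mouth (workstation x = 42, z = 75 mm). A polished steel sill, level with the deck (x -12 to +42), then a slide falling at 35 degrees to the catch bin's floor at z = 6 mm; friction about 0.2. The plate tips and slides down by itself only once its middle is past this edge, so its rear side must be pushed 5 to 15 mm in past the mouth, under the header.
- flap (a joint): Hinge of the flap that closes the mouth: dark tinted plastic with aluminium edging, 146 mm wide, 3 mm thick, 35 g, hung from a pin along y at x = 4, z = 133 mm of the workstation frame. 0 = hanging shut; grows to 1.5 rad as its lower edge swings into the chute. Opens only inwards; gravity closes it at once when nothing holds it up.
- flap_edge (a point): Middle of the flap's lower edge; 5 mm above the deck when shut.
- plate: The used 48-well deep-well plate: white block, 85.5 mm along its x, 127.8 along its y, 31 high, 0.09 to 0.18 kg, grey round wells on top. Origin: centre of its underside, z up. Lies flat and loose on the deck before the mouth, wide side roughly towards the flap: within 20 degrees of square and up to 50 mm off the middle line. Friction on the deck 0.5 to 0.7.
- tip_box: Bystander: a lidded pipette-tip box, 122 x 80 x 52 mm, in its station on the left of the deck; origin at the centre of its underside.
- tube_rack: Bystander: a small tube rack, 62 x 62 x 50 mm, on the left of the deck nearer the robot; origin at the centre of its underside.
- beaker: Bystander: a glass beaker, 60 mm across, 85 mm high, on the bench beside the chute housing; origin at the centre of its underside.
- jar: Bystander: a capped clear jar, 52 mm across, 75 mm high, on the bench beside the chute housing; origin at the centre of its underside.
- reagent: Bystander: an amber bottle, 66 mm across, 150 mm high, on the bench to the left; origin at the centre of its underside.
- media: Bystander: a clear glass bottle, 72 mm across, 140 mm high, on the bench to the left; origin at the centre of its underside.
- pipette: Bystander: a hand pipette lying on the bench to the right, about 260 mm long, 40 mm high; origin at the centre of its underside.
- dishes: Bystander: a stack of three closed petri dishes, 90 mm across, 44 mm high, on the bench to the right; origin at the centre of its underside.
Things that resemble listed ones, but are neither listed nor needed, are in the scene too. Leave any brown or red look-alike of the plate alone.

How it is judged (in metres and radians):
On the way, in this order (a step that is already met when the one before it is completed fails the run):
1. the flap is pushed open (0.4 rad or more) (value of joint flap above 0.4 rad), for 0.1 s.
2. the plate is through the mouth and down in the chute (x of plate in the frame of workstation above 0.085 m and z of plate in the frame of workstation below 0.06 m), for 0.1 s.
At the end, for the whole second after the job is handed in: The plate lies at rest in the chute's catch bin (its origin 90 to 300 mm past the mouth in the workstation's x, within 80 mm of its middle line, under 50 mm above the bench), the flap hangs shut (under 0.06 rad) without touching the plate, and the fingers are out (x of plate in the frame of workstation between 0.09 and 0.3 m and y of plate in the frame of workstation between -0.08 and 0.08 m and z of plate in the frame of workstation below 0.05 m and linear speed of plate below 0.02 m/s and value of joint flap below 0.06 rad and contact force between plate and flap below 0.05 N).
It fails at once if the plate is lifted (its underside more than 20 mm above the deck) (z of plate in the frame of workstation above 0.095 m).
It fails at once if the plate is pushed off the deck (z of plate in the frame of workstation below 0.06 m and x of plate in the frame of workstation below 0 m).
It fails at once if the tip box or tube rack on the deck is shifted by 25 mm or knocked over (distance of any of tip_box, tube_rack from where it was at the start of the episode above 0.025 m or angle between any of tip_box, tube_rack's own z axis and vertical above 0.4 rad).
It fails at once if something on the bench is shifted by 25 mm or knocked over (distance of any of beaker, jar, reagent, media, pipette, dishes from where it was at the start of the episode above 0.025 m or angle between any of beaker, jar, reagent, media, pipette, dishes's own z axis and vertical above 0.4 rad).
It also fails if it takes over 45 s, if anything falls off the work surface, if the arm or the gripper's body presses on something with over 40 N, if the wrist force passes 120 N, or if a joint passes its speed limit or range.

## Working session

There is one attempt and no reset: what is moved stays moved. The work goes in short steps, Python scripts to look and compute and a tool call to move; the robot and the scene stay as the last step left them, time stands still between calls to the robot, and variables do not carry over. Pictures are saved under pics/ and viewed, at most 10 in all, crops included, and the job is handed in when it is done.

Besides the shell and the picture viewer there is one more tool, called after ">>>" as a command line: name --pt "numbers of a row" for each row, then --argument value for the rest. send_rows: Moves the arm, as the interface text tells. Its arguments: {"type":"object","properties":{"plan":{"type":"array","items":{"type":"array","items":{"type":"number"}}}},"required":["plan"]}

```bash
mkdir -p pics; ls; python3 - <<'E'
from rig import *
import cv2,numpy as np
for n in("scene","top"):
    p,d=capture(n); cv2.imwrite(f"pics/{n}0.png",p); np.save(f"{n}0.npy",d); c=calibration(n); print(n,c)
s=read_state(); print(s, finger_overhang() if callable(finger_overhang) else finger_overhang)
E
```

```text
pics
scene {'fx': 397.0459532182797, 'fy': 397.0459532182797, 'cx': 288.93445809178843, 'cy': 209.0068888103057, 'xyz': array([ 1.11700456, -0.3350755 ,  1.07333656]), 'rotation': array([[ 0.47520696,  0.71732087, -0.50953814],
       [ 0.87975968, -0.37802734,  0.28830233],
       [ 0.01418593, -0.58527438, -0.8107112 ]])}
top {'fx': 467.50991547948263, 'fy': 467.50991547948263, 'cx': 281.4103898022591, 'cy': 210.9248616448381, 'xyz': array([0.37585675, 0.01737079, 1.53758331]), 'rotation': array([[ 0.03002812, -0.99561643,  0.08857897],
       [-0.99951826, -0.0292134 ,  0.01048007],
       [-0.00784644, -0.08885099, -0.99601402]])}
{'time_s': 0.1, 'joint_positions': array([-8.14451662e+01,  3.02734511e+01,  8.21472010e+01, -2.22445232e-03,
        6.76891548e+01, -1.02265177e+01]), 'qvel': array([-0.04214434, -0.14143115, -0.13102177, -0.05261824,  0.04565758,
       -0.00370318]), 'tau': array([-6.89139615e-04, -4.40986776e+01, -1.77150679e+01,  6.34528440e-02,
        5.34561288e-02, -5.80393385e-05]), 'position': array([ 0.20115637, -0.59109445,  0.23568171]), 'tcp_rot': array([[ 9.46749393e-01,  3.21971248e-01, -3.20607128e-04],
       [ 3.21971263e-01, -9.46747556e-01,  1.88982448e-03],
       [ 3.04935131e-04, -1.89241646e-03, -9.99998163e-01]]), 'force': array([-0.77217987, -0.27278845,  0.23835648]), 'moment': array([-0.06005829, -0.02982863, -0.05542536]), 'grasp_force': 0.0, 'opening': 1.0009498420994711} 0.014
```

View pics/top0.png

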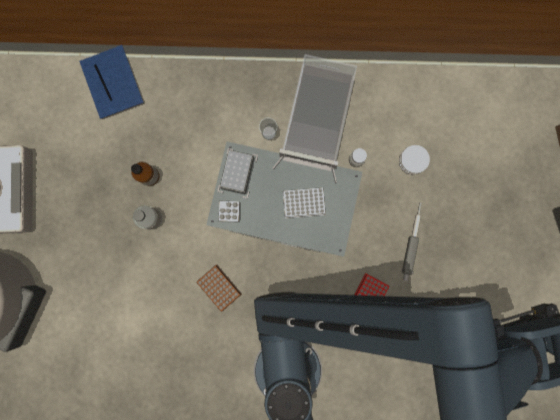

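View pics/scene0.png

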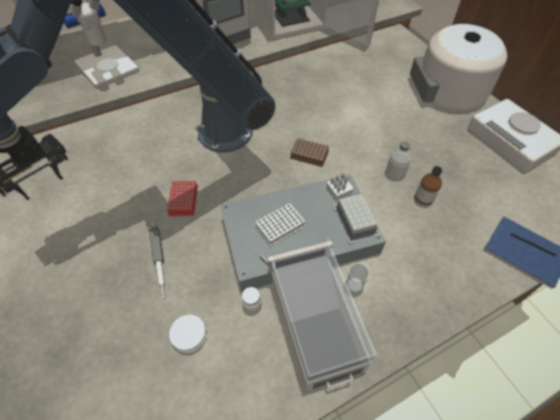

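The candidates in the top view are:
- the white plate at (304,203)
- the tip box at (236,172), which is in its station
- a brown look-alike at (218,288)
- a red look-alike at (372,288)

I choose the white plate lying before the mouth. The header is at about (308,158).

```bash
cat > h.py <<'E'
from rig import *
import cv2,numpy as np
def cloud(n,d):
    c=calibration(n); v,u=np.indices(d.shape); 
    P=np.stack([(u-c['cx'])/c['fx']*d,(v-c['cy'])/c['fy']*d,d],-1)
    return P@np.array(c['rotation']).T+c['xyz']
def rect(xy):
    (cx,cy),(w,h),a=cv2.minAreaRect((xy*1000).astype(np.float32)); return np.round((cx,cy,w,h,a),1)
def big(m):
    n,l,s,_=cv2.connectedComponentsWithStats(m.astype(np.uint8)); return l==1+np.argmax(s[1:,4])
E
python3 - <<'E'
from h import *
for n,sd in(("top",(304,203)),("scene",(280,222))):
    d=np.load(n+"0.npy"); W=cloud(n,d); p=cv2.imread(f"pics/{n}0.png"); z=W[...,2]
    u,v=sd
    print(n,"plate z",np.percentile(z[v-8:v+8,u-10:u+10],[5,50,95]))
    near=np.hypot(W[...,0]-W[v,u,0],W[...,1]-W[v,u,1])<.4
    dk=big((abs(z-.075)<.012)&near&(d>0)); print("deck z",np.median(z[dk]),rect(W[dk][:,:2]))
    pl=big((abs(z-.104)<.012)&(np.hypot(W[...,0]-W[v,u,0],W[...,1]-W[v,u,1])<.1)); print("plate",pl.sum(),rect(W[pl][:,:2]),W[pl].mean(0))
    if n=="top":
        hd=(abs(z-.143)<.008)&near&(p.min(2)>170); h=big(hd); print("header",h.sum(),rect(W[h][:,:2]),np.median(z[h]))
        cr=cv2.resize(p[130:260,200:370],None,fx=4,fy=4,interpolation=cv2.INTER_CUBIC); cv2.imwrite("pics/crop.png",cr)
E
```

```text
top plate z [0.10173863 0.10725173 0.11227326]
deck z 0.07616455269275635 [549.1  25.1 443.4 274.9  78.8]
plate 1051 [535.  -36.4  81.6 123.5   6.5] [ 0.53417312 -0.03638723  0.10679725]
header 46 [666.  -48.9  87.1   6.5  77.6] 0.14417415210525875
scene plate z [0.09993877 0.10328713 0.10624565]
deck z 0.07244454633071529 [564.1  22.5 443.  318.2  78.9]
plate 1024 [534.  -36.3  83.  124.9   5.9] [ 0.53725576 -0.03861361  0.10257615]
```

View pics/crop.png

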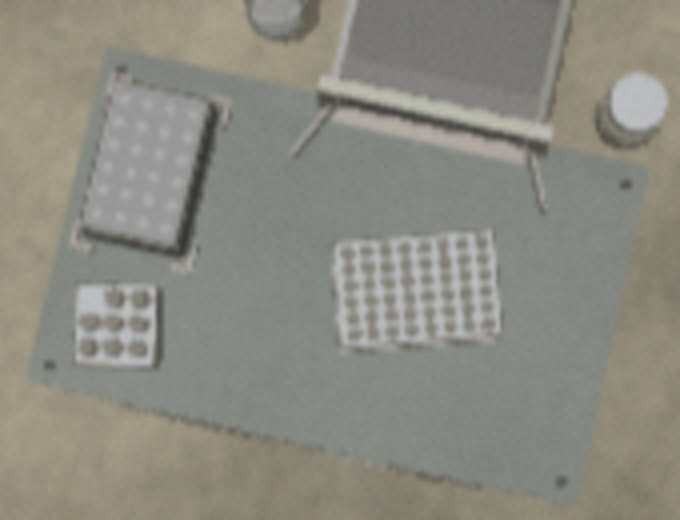

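The crop confirms it: white plate with grey wells at crop (418,290), turned about 17° from the mouth. The header runs from crop (320,82) to (550,135). In workstation coordinates the plate is at about (-130, -18) mm, and the workstation yaw is -11.2°. I'll move to a point above the deck, behind the plate's rear side.

>>> send_rows --pt "0 0 0 0 0.109" --pt "0 0 0 0 0.109" --pt "0 0.0183 -0.0286 0 0" --pt "0 0.0183 -0.0286 0 0" --pt "0 0.0183 -0.0286 0 0" --pt "0 0.0183 -0.0286 0 0" --pt "0 0.0183 -0.0286 0 0" --pt "0 0.0183 -0.0286 0 0" --pt "0 0.0183 -0.0286 0 0" --pt "0 0.0183 -0.0286 0 0" --pt "0 0.0183 -0.0286 0 0" --pt "0 0.0183 -0.0286 0 0" --pt "0 0.0183 -0.0286 0 0" --pt "0 0.0183 -0.0286 0 0" --pt "0 0.0183 -0.0286 0 0" --pt "0 0.0183 -0.0286 0 0" --pt "0 0.0183 -0.0286 0 0" --pt "0 0.0183 -0.0286 0 0" --pt "0 0.0183 -0.0286 0 0" --pt "0 0.0183 -0.0286 0 0"

```text
time_s: 1.77
position: [0.4725, -0.0421, 0.2364]
tcp_rot: [[0.994, 0.11, -0.001], [0.11, -0.994, 0.0], [-0.001, -0.0, -1.0]]
force: [0.2, -0.7, 0.1]
opening: 1.001
grasp_force: 0.0
```

>>> send_rows --pt "0 0 0 0.035 0" --pt "0 0 0 0.035 0" --pt "0 0 0 0.035 0" --pt "0 0 0 0.02 0" --pt "0 0 0 0.014 0" --pt "0 0 0 0 0"

```text
time_s: 2.27
position: [0.4701, -0.0431, 0.0947]
tcp_rot: [[0.994, 0.11, -0.007], [0.11, -0.994, 0.002], [-0.007, -0.003, -1.0]]
force: [-0.0, 0.5, 0.2]
opening: 1.001
grasp_force: 0.0
```

```bash
cat >> h.py <<'E'
O=np.array([666.4,-44.0]); Y=np.radians(-11.2); R=np.array([[np.cos(Y),-np.sin(Y)],[np.sin(Y),np.cos(Y)]])
def look(tag):
    # plate in workstation frame (mm, deg) from scene camera
    p,d=capture("scene"); cv2.imwrite(f"pics/{tag}.png",p)
    W=cloud("scene",d); w=(W[...,:2]*1000-O)@R
    m=(abs(W[...,2]-.104)<.012)&(w[...,0]>-210)&(w[...,0]<-8)&(abs(w[...,1])<120)&(p.min(2)>120)
    m=big(cv2.morphologyEx(m.astype(np.uint8),cv2.MORPH_CLOSE,np.ones((5,5))))
    print("plate",m.sum(),rect(w[m]))
    s=read_state(); t=s['tcp_rot']; print("tcp",np.round((s['position'][:2]*1000-O)@R,1),s['position'][2],"yaw",np.degrees(np.arctan2(t[1,0],t[0,0])-Y),s['force'])
    return p,d,w,W
E
python3 - <<'E'
from h import *
p,*_=look("a1")
cv2.imwrite("pics/a1c.png",cv2.resize(p[150:300,190:400],None,fx=3.5,fy=3.5))
E
```

```text
plate 971 [ 1.612223e+05 -6.720610e+04  1.414910e+05  7.096508e+05  8.010000e+01]
tcp [-191.7  -37.4] 0.09613443971584122 yaw 17.495041292459167 [0.423605   0.17287337 0.66344537]
```

View pics/a1c.png

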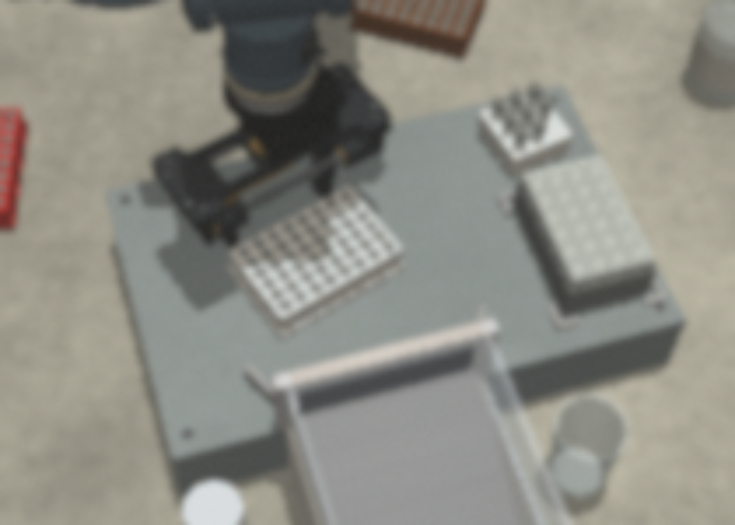

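The fingers are behind the plate, at crop (230,225) and (325,180), and parallel to its rear side. Next I push 40 mm straight, then steer along an arc to square the plate up.

>>> send_rows --pt "0 0.008 0 0 0" --pt "0 0.008 0 0 0" --pt "0 0.009 0 0 0" --pt "0 0.009 0 0 0" --pt "0 0.009 0 0 0" --pt "0 0.009 0 0 0" --pt "0 0.004 -0.0016 0 0.0304" --pt "0 0.004 -0.0016 0 0.0304" --pt "0 0.004 -0.0016 0 0.0304" --pt "0 0.004 -0.0016 0 0.0304" --pt "0 0.004 -0.0016 0 0.0304" --pt "0 0.004 -0.0016 0 0.0304" --pt "0 0.004 -0.0016 0 0.0304" --pt "0 0.004 -0.0016 0 0.0304" --pt "0 0.004 -0.0016 0 0.0304" --pt "0 0.004 -0.0016 0 0.0304" --pt "0 0 0 0 0"

```text
time_s: 3.73
position: [0.5661, -0.0232, 0.0978]
tcp_rot: [[0.981, -0.193, 0.002], [-0.193, -0.981, -0.0], [0.002, -0.0, -1.0]]
force: [1.1, -0.2, 0.1]
opening: 0.998
grasp_force: 0.0
```

```bash
sed -i 's/rect(w\[m\])/rect(w[m]\/1000)/' h.py; python3 - <<'E'
from h import *
p,d,w,W=look("a2")
p2,d2=capture("top")
cv2.imwrite("pics/a2c.png",cv2.resize(p[150:300,190:400],None,fx=3.5,fy=3.5))
# header re-measure from scene and top: bright strip at z~.143
for n,pp,dd in(("scene",p,d),("top",p2,d2)):
    C=cloud(n,dd); ww=(C[...,:2]*1000-O)@R
    m=(abs(C[...,2]-.143)<.008)&(abs(ww[...,0])<18)&(abs(ww[...,1])<95)&(pp.min(2)>150)
    print(n,m.sum(),rect(ww[m]/1000),np.median(C[m],0))
E
```

```text
plate 772 [-57.    1.9 123.9  63.7  89.7]
tcp [-102.9    0.8] 0.09776287816756718 yaw 0.12826894209225162 [-0.08387893 -0.49844174  0.32344517]
scene 284 [  4.5   0.4  24.3 179.8   0.9] [ 0.66656978 -0.04491544  0.14073236]
top 209 [  4.2  -0.6 178.1  18.4  88.8] [ 0.66826322 -0.04057543  0.14475216]
```

View pics/a2c.png

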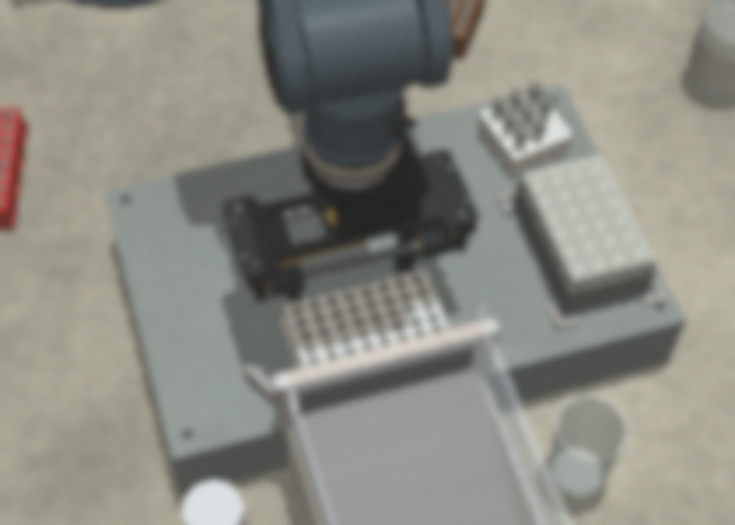

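The plate is square and centred: it sits at about y = 2 mm, yaw 0, at crop (365,320), right before the flap. Vertical fingers can't pass under the header, so the last stretch needs momentum: a fast push that stops just short of it. First I'll test how the arm stops from speed by moving backwards in free space.

>>> send_rows --pt "0 -0.012 0 0 0" --pt "0 -0.032 0 0 0" --pt "0 -0.04 0 0 0"

```text
time_s: 4.08
position: [0.4847, -0.0081, 0.0979]
tcp_rot: [[0.981, -0.193, 0.006], [-0.193, -0.981, -0.002], [0.007, 0.0, -1.0]]
force: [-0.8, -0.2, 0.7]
opening: 1.002
grasp_force: 0.0
```

```bash
python3 - <<'E'
from h import *
for i in range(4):
    s=read_state(); print(s['time_s'],np.round((s['position'][:2]*1000-O)@R,1),s['position'][2],np.round(s['qvel'],1)); capture("top")
E
```

```text
4.0833 [-185.3   -0. ] 0.0979394448159597 [ -2.9 -23.2  72.   -0.  -44.5  -3. ]
4.1333 [-203.4    1.2] 0.09617880104751508 [ 1.1  2.1 -0.1  0.5 11.3  0.4]
4.1833 [-200.     1.2] 0.09636511061676016 [ -0.2   1.2 -10.1   0.1  -3.    0.3]
4.2333 [-193.8    0.8] 0.09711406605846015 [-0.3  0.8 -8.4 -0.  -2.5  0.1]
```

From 0.48 m/s the arm overshoots its stop by about 16 mm, so I'll end the push command that much earlier and follow it with a reverse row. First I return gently to the plate.

>>> send_rows --pt "0 0.01 0 0 0" --pt "0 0.018 0 0 0" --pt "0 0.018 0 0 0" --pt "0 0.016 0 0 0" --pt "0 0.012 0 0 0" --pt "0 0.006 0 0 0" --pt "0 0.003 0 0 0" --pt "0 0 0 0 0" --pt "0 0 0 0 0" --pt "0 0 0 0 0"

```text
time_s: 5.12
position: [0.5625, -0.0229, 0.0974]
tcp_rot: [[0.981, -0.193, -0.001], [-0.193, -0.981, 0.0], [-0.001, -0.0, -1.0]]
force: [-0.8, 0.3, -0.4]
opening: 0.998
grasp_force: 0.0
```

```bash
python3 - <<'E'
from h import *
look("a3")
E
```

```text
plate 772 [209.4 -61.2 130.3 626.4  76.4]
tcp [-106.     0.5] 0.09748740982955538 yaw 0.07783724998623058 [ 0.41957279  0.7949178  -0.15453175]
```

>>> send_rows --pt "0 0.01 0 0 0" --pt "0 0.022 0 0 0" --pt "0 0.04 0 0 0" --pt "0 -0.02 0 0 0" --pt "0 -0.02 0 0 0" --pt "0 -0.02 0 0 0" --pt "0 0 0 0 0" --pt "0 0 0 0 0"

```text
time_s: 5.83
position: [0.5736, -0.025, 0.0975]
tcp_rot: [[0.981, -0.193, -0.002], [-0.193, -0.981, 0.0], [-0.002, -0.0, -1.0]]
force: [0.1, 0.1, -0.5]
opening: 0.998
grasp_force: 0.0
```

```bash
python3 - <<'E'
from h import *
p,*_=look("a4")
cv2.imwrite("pics/a4c.png",cv2.resize(p[180:400,190:400],None,fx=2.7,fy=2.7))
E
```

```text
Traceback (most recent call last):
  File "h.py", line 17, in look
    m=big(cv2.morphologyEx(m.astype(np.uint8),cv2.MORPH_CLOSE,np.ones((5,5))))
  File "h.py", line 10, in big
    n,l,s,_=cv2.connectedComponentsWithStats(m.astype(np.uint8)); return l==1+np.argmax(s[1:,4])
                                                                              ~~~~~~~~~^^^^^^^^^
ValueError: attempt to get argmax of an empty sequence
```

No part of the plate is left on the deck. I'll draw the arm back and look.

>>> send_rows --pt "0 -0.02 0 0 0" --pt "0 -0.03 0 0 0" --pt "0 -0.02 0 0 0" --pt "0 0 0 0 0" --pt "0 0 0 0 0" --pt "0 0 0 0 0"

```text
time_s: 6.38
position: [0.5087, -0.0126, 0.0981]
tcp_rot: [[0.981, -0.193, 0.004], [-0.193, -0.981, -0.001], [0.004, 0.0, -1.0]]
force: [-0.4, -0.3, -0.4]
opening: 0.996
grasp_force: 0.0
```

```bash
python3 - <<'E'
from h import *
p,d=capture("scene")
cv2.imwrite("pics/a5c.png",cv2.resize(p[180:400,190:400],None,fx=2.7,fy=2.7))
E
```

```text
(no output)
```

View pics/a5c.png

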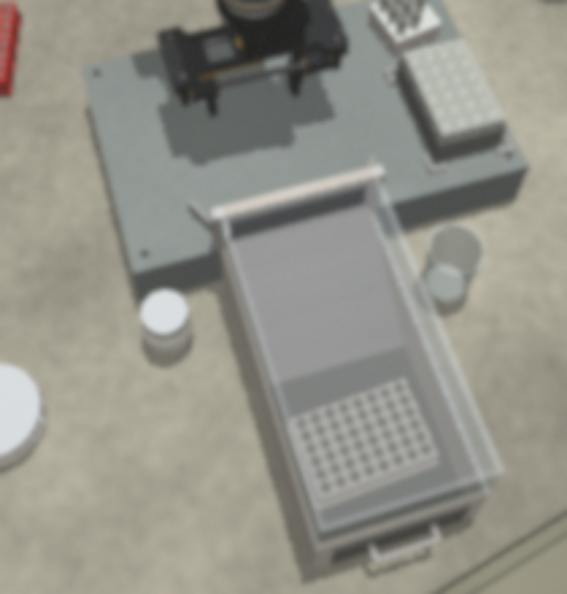

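The plate lies flat in the catch bin at crop (365,440). The flap hangs shut under the header at crop (300,205), the fingers are clear, and the bystanders in view haven't moved.

```bash
python3 -c "
from rig import *
print(hand_in())"
```

```text
the job is handed in; nothing more can be done
None
```

I slid the plate along the deck and pushed it through the flap. The last picture shows it flat in the catch bin with the flap shut and the fingers clear, and I've handed the job in; no verdict was shown.

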